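Put the honed chisels back in the rack in order of width

TASK

The four chisels on the black mat have just been honed: put them away in the wooden chisel rack, in order of blade width, each lying flat in the slot cut for its own blade with the cutting edge towards the guard wall and the handle between the wooden fingers. Lay each one down; do not drop any.

Things in the scene. Friction and masses are not known exactly. Their poses are not given: they have to be found in the camera images.
- chisel_10: Wood chisel, 10 mm wide steel blade, the narrowest of four alike but for blade width; 217 mm, 200 g, flat on a 6 mm black mat. Origin: under the blade's middle; +x to the cutting edge, z up. Blade x -42..42, 5 mm thick; brass ferrule to x -78; octagonal pale handle x -175..-77, 25 mm wide, z 0..25, parallel x -168..-85. Balances at x -95..-115 mm: grip near -97 across y.
- chisel_18: Wood chisel, 18 mm wide steel blade, the second narrowest of four alike but for blade width; 217 mm, 200 g, flat on a 6 mm black mat. Origin: under the blade's middle; +x to the cutting edge, z up. Blade x -42..42, 5 mm thick; brass ferrule to x -78; octagonal pale handle x -175..-77, 25 mm wide, z 0..25, parallel x -168..-85. Balances at x -95..-115 mm: grip near -97 across y.
- chisel_28: Wood chisel, 28 mm wide steel blade, the second widest of four alike but for blade width; 217 mm, 200 g, flat on a 6 mm black mat. Origin: under the blade's middle; +x to the cutting edge, z up. Blade x -42..42, 5 mm thick; brass ferrule to x -78; octagonal pale handle x -175..-77, 25 mm wide, z 0..25, parallel x -168..-85. Balances at x -95..-115 mm: grip near -97 across y.
- chisel_38: Wood chisel, 38 mm wide steel blade, the widest of four alike but for blade width; 217 mm, 200 g, flat on a 6 mm black mat. Origin: under the blade's middle; +x to the cutting edge, z up. Blade x -42..42, 5 mm thick; brass ferrule to x -78; octagonal pale handle x -175..-77, 25 mm wide, z 0..25, parallel x -168..-85. Balances at x -95..-115 mm: grip near -97 across y.
- chisel_rack: Fixed wooden rack 245 x 262 mm. Origin: underside; +x to its blade end, away from the robot, +y left. Board x -123..122, top z 9. Blade comb x 32..92, top z 25, four slots along x, narrowest at +y. Handle fingers x -109..-87, top z 23, leave 42 mm gaps in line with the slots. Guard wall at the blade end, inner face x 114, top z 33. Clear for fingers x -87..32 mm.
- slot_10 (a point): Floor of the rack's leftmost slot, 22 mm wide, at rack x 62, y +87, z 9 mm, axes as the rack's: where the origin of the 10 mm chisel belongs, its +x along the rack's +x.
- slot_18 (a point): Floor of the rack's second from left slot, 30 mm wide, at rack x 62, y +29, z 9 mm, axes as the rack's: where the origin of the 18 mm chisel belongs, its +x along the rack's +x.
- slot_28 (a point): Floor of the rack's second from right slot, 40 mm wide, at rack x 62, y -29, z 9 mm, axes as the rack's: where the origin of the 28 mm chisel belongs, its +x along the rack's +x.
- slot_38 (a point): Floor of the rack's rightmost slot, 50 mm wide, at rack x 62, y -87, z 9 mm, axes as the rack's: where the origin of the 38 mm chisel belongs, its +x along the rack's +x.

How it is judged:
By the outcome, as a careful person would: the job done as asked, in the order asked, and still so for the second after the job is handed in, with the robot touching nothing.
It also fails if it takes over 93 s, if anything falls off the work surface, if the arm or the gripper's body presses on something with over 40 N, if the wrist force passes 120 N, or if a joint passes its speed limit or range.

ROBOT

A 7-joint arm with a two-finger parallel gripper is mounted at the origin on the work surface; the furniture and walls round the work are solid. World frame = base frame: x ahead of the robot, y to its left, z up, the work surface at z = 0. Lengths are in mm, angles in rad, forces in N, time in s.
With the tool pointing down it reaches from about 425 to 1025 mm from the base axis. Payload 9.4 kg.
Tool frame: the origin (TCP) lies at the very end of the fingers, on their centre line; the grasp point (between the pads) lies 19 mm behind it; z points along the fingers, y is the line along which they close (so a half turn about z gives the same grasp; the last joint's range is limited). The gripper opens to 85 mm and grips with 20 to 120 N. Pads are 22 mm wide; open, the fingers measure 114 mm over their backs; the gripper's body (76 mm by 85 mm) begins 54 mm behind the grasp point. The pads swing forward as they close: fully open they stand 13 mm farther back than shut.
Start: joints at [1.174, 0.599, -0.003, 1.599, 0.002, 0.943, -0.08], TCP at [227.914, -688.244, 231.275] pointing down, gripper open.
Joint ranges: [-2.57, 2.57], [-0.35, 1.97], [-1.29, 1.29], [0.11, 2.56], [-1.05, 4.19], [0.11, 1.86], [-2.63, 2.63]. Speed limits (rad/s): [2.22, 2.22, 3.01, 3.01, 3.14, 3.14, 3.14].

INTERFACE

Orientations are given as a rotation vector (axis times angle).
In Python, from rig import * gives the robot as it stands.
- The arm moves only by the tool step_arm, never from a script. Its argument "targets" is a list that holds one entry, the list of rows, each a list of 7 numbers: the shift along the tool's x, y, z in mm, then the turn, a rotation vector about the tool's x, y, z in rad, then the opening, from 0 (shut) to 1 (fully open). A call has exactly 5 rows; each row is the pose to reach, as a shift and turn from the pose commanded when the call began, along the tool's axes at that moment; what a row does not reach only later rows make up. A row lasts 1/10 s, in which the tool goes at most 50 mm and 8.59 degrees, less where a joint would pass 70% of its speed; a pose out of reach is approached as far as the arm can. A call with a gripper value outside its range is refused whole. The fingers move at their own pace and stop on an object; "force" is the grip in N (left out, the last holds). Time passes only in rows, so rows that repeat a pose let the fingers close, or fill a call up. It gives the time, the measured TCP pose, the force, the opening and the grip force at its end, in the units of the state.
- observe(): the state, without advancing time (a new reading comes with each control period).
- camera(name): name is "scene" or "side" or "wrist"; returns the picture (480x640x3 uint8, blue, green, red); there is no depth.
- camera_info(name): a dict with "fov_y" (degrees; the focal length in pixels is half the picture's height over the tangent of half this angle, whatever the lens; pixels are square), "cx", "cy" (the principal point, pixels), "position" and "orientation" of the camera in the world. Camera axes: x right, y up, looking along -z (the intrinsics and any distortion apply to the point x, -y, -z); pixel columns grow to the right and rows downward; lengths in mm; the calibration is good to about 2 mm. A picture is of the moment at which its call begins: read the wrist's pose just before it. camera_info takes no time and is no camera call; for the wrist camera it gives the pose at the moment of the call.
- sign_off(): hands the job in; it is judged then, once.
Trained networks look in the newest picture that a camera, given by its name, has taken for a name from the list of things; names that differ only in an ending like _2 or _b are one class to them, and where a whole thing is asked for, a point or a joint stands for the part that bears it (a point fixed in the world has none). Each returns a list of dicts, best first, with "p" (0 to 1); they miss things now and then, are a little off and sometimes report something else, mostly with a low value. They report only what shows in the picture. A call takes as long as a camera call.
- find_in(camera, target): "box" ([centre column, centre row, width, height] in pixels, round what is visible of it).
- regions_of(camera, target): "mask" (480x640 bool, what is visible of it) and "box" ([centre column, centre row, width, height] in pixels, round what is visible of it).
- pinpoint(camera, target): "point" ([row, column] in pixels: a listed point, or the origin of a listed thing).
The state is a dict: "time": time; "qpos": joint angles; "qvel": joint speeds; "joint_torque": joint torques, N m; "eef_pos": TCP position; "tcp_rot": TCP orientation; "force": force on the tool from outside, world axes, zero at the start; "torque": the same for the moment, N m; "width": finger opening in mm; "grasp_force": force on a finger pad.
Only numpy, scipy, OpenCV 4.12 (cv2) and the standard library are available. Lean on these libraries where they do the work, as an engineer would, in place of code of your own. Each camera call takes 0.05 s, during which the arm holds its last target. There are 200 camera calls.

## Working session

There is one attempt and no reset: what is moved stays moved. The work goes in short steps, Python scripts to look and compute and a tool call to move; the robot and the scene stay as the last step left them, time stands still between calls to the robot, and variables do not carry over. Pictures are saved under pics/ and viewed, at most 17 in all, crops included, and the job is handed in when it is done.

Besides the shell and the picture viewer there is one more tool, called after "Request:" by a JSON object that holds its "method" and its "body". step_arm: Moves the arm, as the interface text tells. Its arguments: {"type":"object","properties":{"targets":{"type":"array","items":{"type":"array","items":{"type":"array","items":{"type":"number"}}}},"force":{"type":"number"}},"required":["targets"]}

```bash
ls; mkdir -p pics
python3 - <<'E'
from rig import *
import cv2
s=observe();print({k:s[k] for k in('time','eef_pos','tcp_rot','width')})
for c in('scene','side','wrist'):
    im=camera(c);cv2.imwrite(f'pics/{c}0.png',im);print(c,camera_info(c))
    if c!='wrist':
        for t in('chisel_10','chisel_18','chisel_28','chisel_38','chisel_rack'):
            print(t,[(r['p'],r['point']) for r in pinpoint(c,t)][:4])
E
```

```text
pics
{'time': 0.0, 'eef_pos': array([ 227.74210968, -687.8069321 ,  230.41607178]), 'tcp_rot': array([-3.10001110e+00, -4.99989968e-01,  6.29892818e-04]), 'width': 85.6681283010933}
scene {'fov_y': 55.661217588096164, 'cx': 328.55727290210535, 'cy': 241.44372038321737, 'position': array([ 64.64470826, 761.10003547, 452.04991917]), 'orientation': array([ 0.37694229, -1.45363583, -2.20738972])}
chisel_10 [(0.83, [244.1, 326.5]), (0.79, [217.9, 355.7]), (0.69, [226.9, 353.2])]
chisel_18 [(0.83, [244.1, 326.5]), (0.79, [217.9, 355.7]), (0.69, [226.9, 353.2])]
chisel_28 [(0.83, [244.1, 326.5]), (0.79, [217.9, 355.7]), (0.69, [226.9, 353.2])]
chisel_38 [(0.83, [244.1, 326.5]), (0.79, [217.9, 355.7]), (0.69, [226.9, 353.2])]
chisel_rack []
side {'fov_y': 51.12984346770014, 'cx': 314.7656957130756, 'cy': 233.6188640881623, 'position': array([129.83151492, 803.27617293, 366.34788932]), 'orientation': array([ 0.37323978, -1.5580849 , -2.21721919])}
chisel_10 [(0.86, [211.8, 348.7]), (0.7, [232.7, 328.1]), (0.7, [222.0, 338.2]), (0.59, [209.6, 357.3])]
chisel_18 [(0.86, [211.8, 348.7]), (0.7, [232.7, 328.1]), (0.7, [222.0, 338.2]), (0.59, [209.6, 357.3])]
chisel_28 [(0.86, [211.8, 348.7]), (0.7, [232.7, 328.1]), (0.7, [222.0, 338.2]), (0.59, [209.6, 357.3])]
chisel_38 [(0.86, [211.8, 348.7]), (0.7, [232.7, 328.1]), (0.7, [222.0, 338.2]), (0.59, [209.6, 357.3])]
chisel_rack [(0.74, [303.4, 271.7]), (0.28, [230.4, 329.7])]
wrist {'fov_y': 61.08843425176082, 'cx': 317.8656923383904, 'cy': 236.07156489474377, 'position': array([ 289.52513896, -666.86756732,  374.30019193]), 'orientation': array([-0.22792793,  0.16358586, -1.24280653])}
```

View pics/scene0.png

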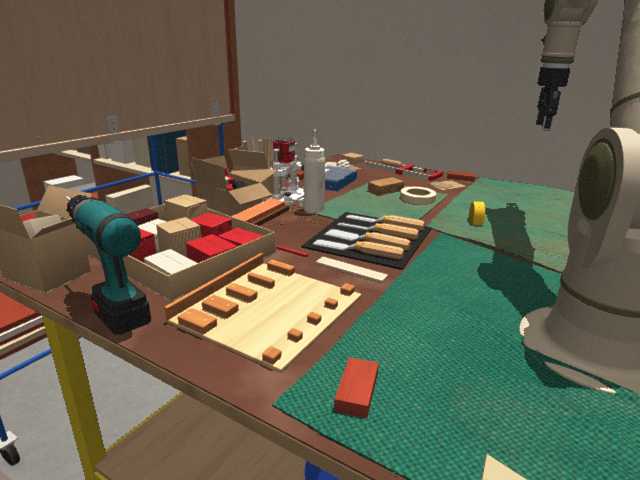

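View pics/wrist0.png

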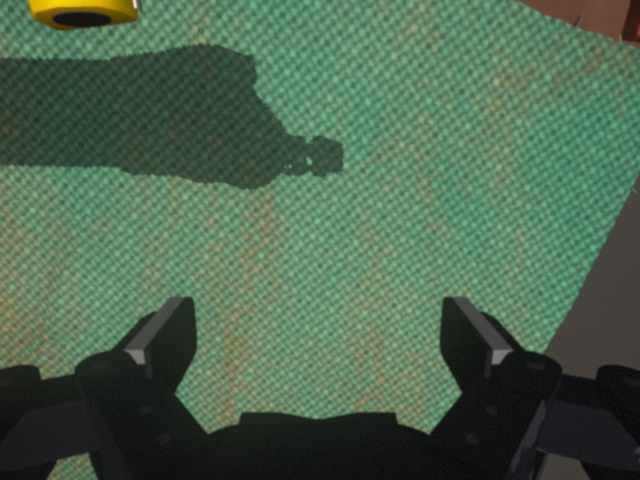

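The scene view shows the rack (centre about col 275, row 310) and the mat with four chisels (about col 370, row 238). The edges point left, away from the robot, and the handles point towards the base. The wrist sees only the green mat and its own fingers. I'll get rough positions first, then fly over for a close look.

```bash
cat > h.py <<'E'
import numpy as np, cv2
from scipy.spatial.transform import Rotation as R
def f_of(i): return 240/np.tan(np.radians(i['fov_y']/2))
def unproj(i,u,v,z):
    f=f_of(i); d=R.from_rotvec(i['orientation']).apply([(u-i['cx'])/f,-(v-i['cy'])/f,-1])
    p=np.array(i['position']); return p+d*(z-p[2])/d[2]
def proj(i,P):
    f=f_of(i); q=R.from_rotvec(i['orientation']).inv().apply(np.atleast_2d(P)-i['position'])
    return np.c_[i['cx']+f*q[:,0]/-q[:,2], i['cy']-f*q[:,1]/-q[:,2]]
def todown(s,x,y,z,ang):
    """shift+turn in tool axes from state pose to TCP at x,y,z, tool down, tool x axis at angle ang in world"""
    r0=R.from_rotvec(s['tcp_rot']); t=r0.inv().apply(np.array([x,y,z])-s['eef_pos'])
    rt=R.from_matrix(np.array([[np.cos(ang),np.sin(ang),0],[np.sin(ang),-np.cos(ang),0],[0,0,-1]]))
    return t.round(1),(r0.inv()*rt).as_rotvec().round(4)
E
python3 - <<'E'
from rig import *
from h import *
i=camera_info('scene')
for n,u,v,z in[('h1',420,222,20),('h2',417,231,20),('h3',408,242,20),('h4',401,253,20),('t1',345,217,10),('t2',330,225,10),('t3',322,235,10),('t4',318,245,10),('rack tl',258,262,9),('rack r',360,297,9),('rack b',278,362,9),('rack l',172,320,9),('glue bottle',314,210,0)]: print(n,unproj(i,u,v,z).round())
s=observe();r=R.from_rotvec(s['tcp_rot']);print(r.as_matrix().round(3))
c=camera_info('wrist');print('cam in tool',r.inv().apply(c['position']-s['eef_pos']).round(1),(r.inv()*R.from_rotvec(c['orientation'])).as_matrix().round(3))
E
```

```text
h1 [ 435. -335.   20.]
h2 [ 418. -270.   20.]
h3 [ 411. -191.   20.]
h4 [ 400. -124.   20.]
t1 [ 630. -274.   10.]
t2 [ 633. -199.   10.]
t3 [ 614. -130.   10.]
t4 [589. -72.  10.]
rack tl [649.  77.   9.]
rack r [394.  84.   9.]
rack b [408. 322.   9.]
rack l [627. 333.   9.]
glue bottle [ 746. -296.    0.]
[[ 0.949  0.314 -0.   ]
 [ 0.314 -0.949 -0.   ]
 [-0.     0.    -1.   ]]
cam in tool [  65.2   -0.9 -143. ] [[ 0.001  0.966  0.26 ]
 [ 1.    -0.    -0.001]
 [-0.001  0.26  -0.966]]
```

Request:
{"method": "step_arm", "body": {"targets": [[[40,-28,-50,0,0,0.06,1],[90,-60,-90,0,0,0.13,1],[130,-90,-120,0,0,0.2,1],[170,-116,-120,0,0,0.26,1],[210,-143,-120,0,0,0.319,1]]]}}

```text
time: 1.15
eef_pos: [358.9, -517.3, 347.8]
tcp_rot: [3.139, -0.004, 0.003]
force: [1.4, -0.3, -0.0]
width: 85.2
grasp_force: 0.0
```

Run:
```python
from rig import *
from h import *
s=observe();print(s['time'],s['eef_pos'],todown(s,600,-200,350,0))
```

```text
1.15 [ 358.9490858  -517.28648444  347.79628487] (array([ 240.2, -317.9,   -2.5]), array([ 0.0025, -0.0019, -0.0026]))
```

Request:
{"method": "step_arm", "body": {"targets": [[[30,-39,0,0,0,0,1],[60,-78,0,0,0,0,1],[90,-117,0,0,0,0,1],[120,-156,0,0,0,0,1],[150,-195,0,0,0,0,1]]]}}

```text
time: 1.65
eef_pos: [508.8, -321.2, 346.1]
tcp_rot: [3.141, 0.001, 0.001]
force: [-0.5, -0.7, -0.4]
width: 85.3
grasp_force: 0.0
```

Request:
{"method": "step_arm", "body": {"targets": [[[30,-35,0,0,0,0,1],[60,-70,0,0,0,0,1],[80,-100,0,0,0,0,1],[80,-100,0,0,0,0,1],[80,-100,0,0,0,0,1]]]}}

```text
time: 2.15
eef_pos: [588.0, -222.1, 345.5]
tcp_rot: [3.141, 0.004, -0.001]
force: [0.5, 0.0, 0.4]
width: 85.4
grasp_force: 0.0
```

Run:
```python
from rig import *
from h import *
import pickle
s=observe();i=camera_info('wrist');im=camera('wrist');cv2.imwrite('pics/w1.png',im);print(s['time'],s['eef_pos'],s['tcp_rot'],i)
pickle.dump(i,open('w1.pkl','wb'))
for r in regions_of('wrist','chisel_10'):
    m=r['mask'];v,u=np.nonzero(m);print(r['p'],np.round(r['box']),m.sum())
for r in pinpoint('wrist','chisel_10'):
    print(r['p'],r['point'],unproj(i,r['point'][1],r['point'][0],6).round(1))
print([(r['p'],r['point']) for r in pinpoint('wrist','chisel_rack')])
```

```text
2.15 [ 588.02255105 -222.07256794  345.54230302] [ 3.14146216e+00  4.41346611e-03 -5.34983697e-04] {'fov_y': 61.08843425176082, 'cx': 317.8656923383904, 'cy': 236.07156489474377, 'position': array([ 653.00032748, -221.05381655,  488.52487188]), 'orientation': array([-0.20733651,  0.20507543, -1.55761748])}
0.77 [268. 249.  40. 176.] 4132
0.76 [333. 243.  38. 180.] 2518
0.69 [221. 252.  57. 179.] 3692
0.62 [384. 234.  34. 179.] 3209
0.8 [186.8, 321.8] [ 583.9 -226.5    6. ]
0.8 [183.0, 377.3] [ 588.7 -292.3    6. ]
0.65 [193.8, 268.5] [ 575.3 -162.8    6. ]
0.63 [199.8, 211.2] [567.8 -93.9   6. ]
[]
```

View pics/w1.png

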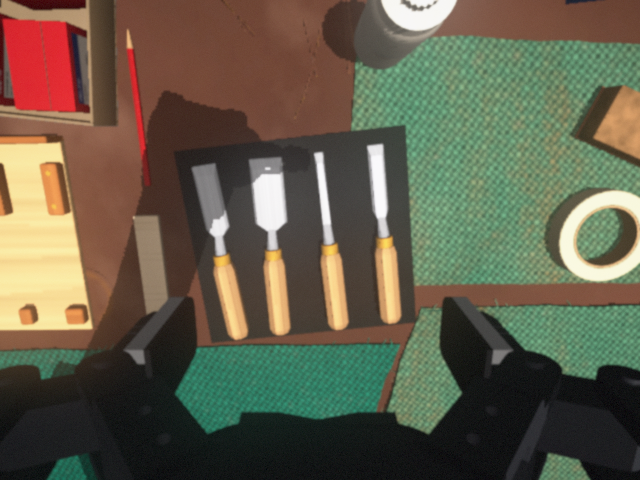

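The wrist view shows, left to right, the 28 (blade col 211), 38 (268), 10 (322) and 18 (377). All edges point up, meaning +x. Next I'll fit their axes, then look at the rack.

```bash
cat >> h.py <<'E'
def fit(i,m,zm=6.):
    """chisel pose from mask: origin xy, yaw, length. zm: support height"""
    m=cv2.morphologyEx(m.astype('uint8'),cv2.MORPH_OPEN,np.ones((3,3)))
    v,u=np.nonzero(m); rows=np.unique(v)
    mid=np.array([[u[v==r].min()/2+u[v==r].max()/2,r] for r in rows]); n=len(mid)
    mid=mid[n//15:-n//15]
    vx,vy,x0,y0=cv2.fitLine(mid.astype(np.float32),cv2.DIST_HUBER,0,.01,.01).ravel()
    at=lambda r:(x0+(r-y0)*vx/vy,r)
    t=unproj(i,*at(rows[0]-.5),zm+4); b=unproj(i,*at(rows[-1]+.5),zm+12)
    d=(t-b)[:2]; L=np.hypot(*d); d/=L
    o=(t[:2]-42*d+b[:2]+175*d)/2
    hw=[(u[v==r].max()-u[v==r].min()+1) for r in rows]
    return o,np.arctan2(d[1],d[0]),L,np.median(hw[n//20:n//5])
E
python3 - <<'E'
from rig import *
from h import *
import pickle
i=pickle.load(open('w1.pkl','rb'))
for r in sorted(regions_of('wrist','chisel_10'),key=lambda r:r['box'][0]):
    o,a,L,w=fit(i,r['mask']);g=o-97*np.array([np.cos(a),np.sin(a)])
    print(r['p'],'o',o.round(1),'yaw',a.round(3),'L',L.round(1),'bladepx',w,'grip',g.round(1))
E
```

```text
0.69 o [565.6 -94.9] yaw 0.143 L 225.1 bladepx 24.0 grip [ 469.6 -108.7]
0.77 o [ 572.6 -162.7] yaw 0.064 L 224.5 bladepx 33.0 grip [ 475.8 -168.8]
0.76 o [ 578.9 -227. ] yaw 0.123 L 224.3 bladepx 9.0 grip [ 482.6 -238.8]
0.62 o [ 589.  -291.9] yaw 0.129 L 224.8 bladepx 16.0 grip [ 492.8 -304.4]
```

Request:
{"method": "step_arm", "body": {"targets": [[[0,-45,0,0,0,0,0.5],[0,-90,0,0,0,0,0.5],[0,-135,0,0,0,0,0.5],[0,-180,0,0,0,0,0.5],[0,-225,0,0,0,0,0.5]]]}}

```text
time: 2.9
eef_pos: [587.3, 2.8, 346.0]
tcp_rot: [3.141, -0.002, 0.001]
force: [0.2, -1.2, 0.5]
width: 42.6
grasp_force: 0.0
```

Request:
{"method": "step_arm", "body": {"targets": [[[0,-45,0,0,0,0,0.5],[0,-90,0,0,0,0,0.5],[0,-135,0,0,0,0,0.5],[0,-160,0,0,0,0,0.5],[0,-160,0,0,0,0,0.5]]]}}

```text
time: 3.4
eef_pos: [586.9, 166.3, 345.7]
tcp_rot: [-3.14, -0.009, 0.0]
force: [-0.5, -0.9, 0.6]
width: 42.7
grasp_force: 0.0
```

Run:
```python
from rig import *
from h import *
import pickle
s=observe();i=camera_info('wrist');im=camera('wrist');cv2.imwrite('pics/w2.png',im);print(s['time'],s['eef_pos'],s['tcp_rot'],s['width'])
pickle.dump(i,open('w2.pkl','wb'))
for t in('chisel_rack','slot_10','slot_18','slot_28','slot_38'):
  for r in pinpoint('wrist',t)[:4]: print(t,r['p'],r['point'],unproj(i,r['point'][1],r['point'][0],9 if 's' == t[0] else 0).round(1))
```

```text
3.4 [586.89374721 166.26062917 345.67462414] [-3.13960382e+00 -8.97067236e-03  2.55442411e-04] 42.713302626197425
chisel_rack 0.59 [237.6, 287.5] [518.3 204.7   0. ]
slot_10 0.94 [190.3, 358.8] [579.4 118.7   9. ]
slot_10 0.72 [187.2, 260.2] [582.3 235.5   9. ]
slot_10 0.64 [191.2, 214.4] [577.2 290.    9. ]
slot_10 0.59 [192.1, 311.8] [576.9 174.4   9. ]
slot_18 0.94 [190.3, 358.8] [579.4 118.7   9. ]
slot_18 0.72 [187.2, 260.2] [582.3 235.5   9. ]
slot_18 0.64 [191.2, 214.4] [577.2 290.    9. ]
slot_18 0.59 [192.1, 311.8] [576.9 174.4   9. ]
slot_28 0.94 [190.3, 358.8] [579.4 118.7   9. ]
slot_28 0.72 [187.2, 260.2] [582.3 235.5   9. ]
slot_28 0.64 [191.2, 214.4] [577.2 290.    9. ]
slot_28 0.59 [192.1, 311.8] [576.9 174.4   9. ]
slot_38 0.94 [190.3, 358.8] [579.4 118.7   9. ]
slot_38 0.72 [187.2, 260.2] [582.3 235.5   9. ]
slot_38 0.64 [191.2, 214.4] [577.2 290.    9. ]
slot_38 0.59 [192.1, 311.8] [576.9 174.4   9. ]
```

View pics/w2.png

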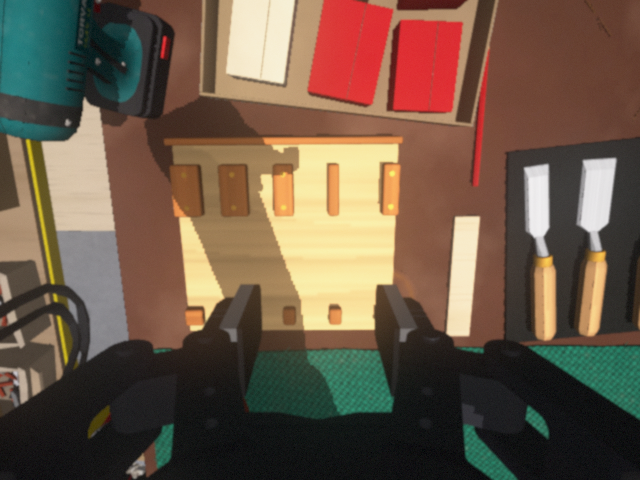

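Narrowest slot is at the left (+y), so blade order matches the task text. I'll overlay a model of the rack at the fitted pose to check it.

Run:
```python
from rig import *
from h import *
import pickle
i=pickle.load(open('w2.pkl','rb'));im=cv2.imread('pics/w2.png')
def W(x,y,z,a=.012,o=(517,204.7)):
    c,s=np.cos(a),np.sin(a);return [o[0]+c*x-s*y,o[1]+s*x+c*y,z]
im=cv2.resize(im,None,fx=2.5,fy=2.5,interpolation=cv2.INTER_CUBIC)
def L(*p):
    q=((proj(i,p)+.5)*2.5*8).astype(int);cv2.polylines(im,[q.reshape(-1,1,2)],False,(255,0,0),1,cv2.LINE_AA,3)
for y,w in((87,22),(29,30),(-29,40),(-87,50)):
    L(W(92,y-w/2,25),W(32,y-w/2,25),W(32,y+w/2,25),W(92,y+w/2,25))
    L(W(-87,y-21,23),W(-87,y+21,23))
L(W(-123,-131,9),W(122,-131,9));L(W(114,-131,33),W(114,131,33));L(W(-123,-131,9),W(-123,131,9))
cv2.imwrite('pics/ov.png',im[310:860,370:1070])
```

```text
(no output)
```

View pics/ov.png

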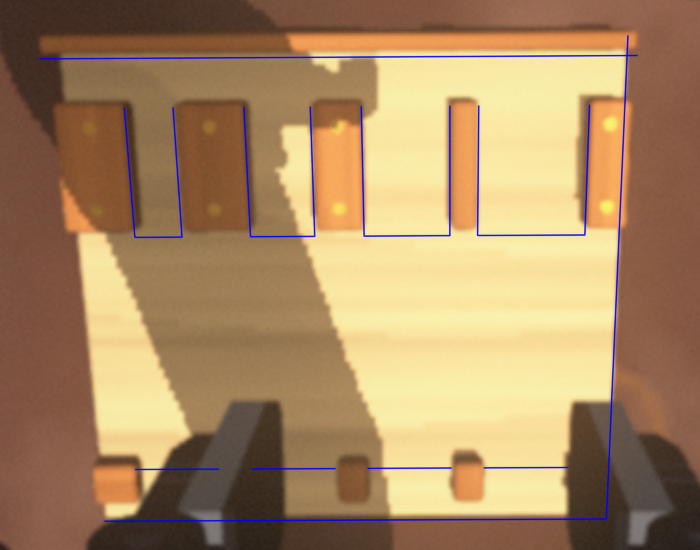

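The fit is good; the rack just sits about 2.5 mm further in x, so its origin is about (519.5, 204.7) with yaw 0.012. I'll go for the 10 mm chisel first.

Request:
{"method": "step_arm", "body": {"targets": [[[-12,45,20,0,0,-0.02,0.5],[-24,90,40,0,0,-0.04,0.5],[-36,135,60,0,0,-0.07,0.5],[-48,180,80,0,0,-0.1,0.5],[-60,225,100,0,0,-0.12,0.5]]]}}

```text
time: 4.2
eef_pos: [527.6, -62.6, 246.7]
tcp_rot: [3.135, 0.189, 0.001]
force: [0.9, -0.7, -0.1]
width: 43.0
grasp_force: 0.0
```

Run:
```python
from rig import *
from h import *
s=observe();print(s['time'],s['eef_pos'],todown(s,484,-239,80,.12))
```

```text
4.2 [527.59585803 -62.5741478  246.74172432] (array([-64.6, 169.8, 166.8]), array([ 0.0005, -0.0009,  0.0004]))
```

Request:
{"method": "step_arm", "body": {"targets": [[[-16,42,30,0,0,0,0.5],[-32,85,65,0,0,0,0.5],[-50,128,100,0,0,0,0.5],[-65,170,135,0,0,0,0.5],[-65,170,160,0,0,0,0.5]]]}}

```text
time: 4.7
eef_pos: [483.5, -241.4, 87.1]
tcp_rot: [3.134, 0.181, 0.004]
force: [-0.3, -0.4, 0.2]
width: 42.6
grasp_force: 0.0
```

Run:
```python
from rig import *
from h import *
import pickle
s=observe();i=camera_info('wrist');im=camera('wrist');cv2.imwrite('pics/w3.png',im);print(s['time'],s['eef_pos'],todown(s,484,-239,11,.12))
for r in regions_of('wrist','chisel_10'):print(r['p'],np.round(r['box']),fit(i,r['mask']))
print([(r['p'],r['point'],unproj(i,r['point'][1],r['point'][0],6).round(1)) for r in pinpoint('wrist','chisel_10')])
```

```text
4.7 [ 483.48893417 -241.40924479   87.09518069] (array([ 0.6, -2.6, 76.1]), array([ 0.003 , -0.0021, -0.0045]))
0.97 [ 64. 184. 108. 367.] (array([559.80024119, -96.82493736]), np.float64(0.12579515336903427), np.float64(197.24275239810135), np.float64(58.0))
0.81 [182. 176.  82. 349.] (array([ 573.37770776, -163.56917765]), np.float64(0.04507197144434928), np.float64(186.0186403554878), np.float64(76.0))
0.79 [313. 195.  53. 385.] (array([ 569.89875956, -227.98447735]), np.float64(0.12356297644510066), np.float64(207.85686825752188), np.float64(20.0))
0.58 [437. 171.  56. 341.] (array([ 591.7718024 , -290.23979998]), np.float64(0.15519106102017513), np.float64(179.0018227526572), np.float64(38.0))
[(0.92, [54.6, 442.2], array([ 590.9, -292.4,    6. ])), (0.9, [55.3, 311.7], array([ 582.8, -226.3,    6. ])), (0.7, [53.9, 183.4], array([ 575.8, -161.3,    6. ]))]
```

View pics/w3.png

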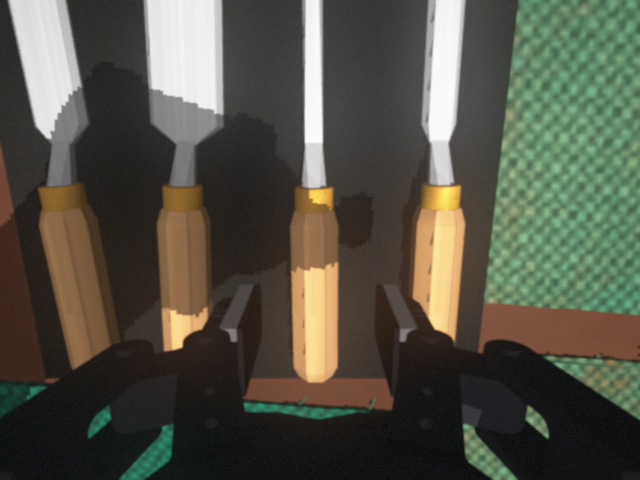

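The 10 mm chisel is centred between the fingers (handle cols 292–338), and the neighbours clear. Its measured origin is (583, -226), so I'll descend and grip.

Request:
{"method": "step_arm", "body": {"targets": [[[2,-3,30,0,0,0,0.5],[2,-3,60,0,0,0,0.5],[2,-3,72,0,0,0,0.5],[2,-3,76,0,0,0,0.5],[2,-3,76,0,0,0,0.2]]], "force": 60}}

```text
time: 5.35
eef_pos: [486.7, -233.2, 11.9]
tcp_rot: [3.135, 0.19, 0.001]
force: [0.3, -1.5, 0.1]
width: 29.6
grasp_force: 0.7
```

Request:
{"method": "step_arm", "body": {"targets": [[[0,0,0,0,0,0,0.0],[0,0,0,0,0,0,0.0],[0,0,0,0,0,0,0.0],[0,0,0,0,0,0,0.0],[0,0,-8,0,0,0,0.0]]], "force": 60}}

```text
time: 5.85
eef_pos: [486.0, -233.1, 19.4]
tcp_rot: [-3.136, -0.19, 0.0]
force: [0.0, 0.2, -1.9]
width: 23.3
grasp_force: 59.2
```

Request:
{"method": "step_arm", "body": {"targets": [[[0,0,-40,0,0,0,0.0],[3,-26,-75,0,0,0,0.0],[8,-65,-85,0,0,0.02,0.0],[12,-108,-85,0,0,0.05,0.0],[17,-150,-85,0,0,0.08,0.0]]]}}

```text
time: 6.35
eef_pos: [484.7, -81.1, 105.4]
tcp_rot: [-3.141, -0.06, -0.003]
force: [0.9, 0.2, -2.6]
width: 23.1
grasp_force: 59.8
```

Request:
{"method": "step_arm", "body": {"targets": [[[0,-44,0,0,0,0.02,0.0],[1,-88,0,0,0,0.03,0.0],[2,-132,0,0,0,0.03,0.0],[3,-176,0,0,0,0.03,0.0],[4,-220,0,0,0,0.03,0.0]]]}}

```text
time: 6.85
eef_pos: [479.4, 139.5, 104.8]
tcp_rot: [-3.141, -0.017, -0.0]
force: [1.0, 0.2, -2.4]
width: 23.5
grasp_force: 59.8
```

Run:
```python
from rig import *
from h import *
s=observe();print(s['time'],s['eef_pos'],s['width'],todown(s,484,291.3,90,.012))
```

```text
6.85 [479.43020139 139.54615529 104.76207824] 23.459319532180356 (array([   6.2, -151.7,   14.8]), array([-0.0003, -0.0003, -0.0012]))
```

Request:
{"method": "step_arm", "body": {"targets": [[[2,-44,0,0,0,0,0.0],[4,-88,5,0,0,0,0.0],[6,-125,20,0,0,0,0.0],[6,-152,35,0,0,0,0.0],[6,-152,40,0,0,0,0.0]]]}}

```text
time: 7.35
eef_pos: [483.0, 294.8, 63.3]
tcp_rot: [-3.139, -0.026, 0.001]
force: [-0.1, -0.6, -2.6]
width: 23.2
grasp_force: 59.8
```

Run:
```python
from rig import *
from h import *
i=camera_info('wrist');im=camera('wrist');cv2.imwrite('pics/w4.png',im)
for t in('slot_10','chisel_10'):
  z=9 if t[0]=='s' else observe()['eef_pos'][2]-5.5
  print(t,[(r['p'],r['point'],unproj(i,r['point'][1],r['point'][0],z).round(1)) for r in pinpoint('wrist',t)])
s=observe();print(s['time'],s['eef_pos'],s['width'],todown(s,484,291.3,15,.012))
```

```text
slot_10 [(0.8, [52.5, 458.8], array([581.1, 234.2,   9. ])), (0.8, [57.9, 589.9], array([579.9, 175.1,   9. ])), (0.62, [54.4, 329.2], array([579.3, 292.2,   9. ]))]
chisel_10 [(0.85, [31.2, 317.5], array([578.5, 297.3,  58.1]))]
7.5 [483.74928657 288.83536589  64.18137684] 23.15206294082935 (array([ 0.3, -2.5, 49.2]), array([ 0.001 ,  0.001 , -0.0014]))
```

View pics/w4.png

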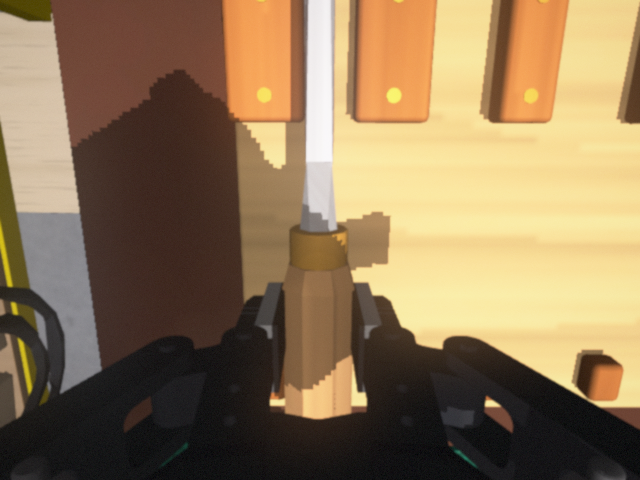

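Request:
{"method": "step_arm", "body": {"targets": [[[0,-2.5,0,0,0,0,0.0],[0,-2.5,15,0,0,0,0.0],[0,-2.5,30,0,0,0,0.0],[0,-2.5,38,0,0,0,0.0],[0,-2.5,42,0,0,0,0.0]]]}}

```text
time: 8.0
eef_pos: [484.4, 291.5, 21.9]
tcp_rot: [3.141, 0.015, -0.0]
force: [0.4, 0.4, -2.9]
width: 23.3
grasp_force: 59.8
```

Run:
```python
from rig import *
from h import *
i=camera_info('wrist');im=camera('wrist');cv2.imwrite('pics/w5.png',im)
s=observe();print(s['time'],s['eef_pos'],s['force'],todown(s,484,291.3,15,.012))
```

```text
8.05 [484.2485563  291.57674548  21.6327894 ] [ 0.24127539  0.30966481 -2.71059364] (array([-0.2,  0.3,  6.6]), array([ 0.0005,  0.0005, -0.0023]))
```

View pics/w5.png

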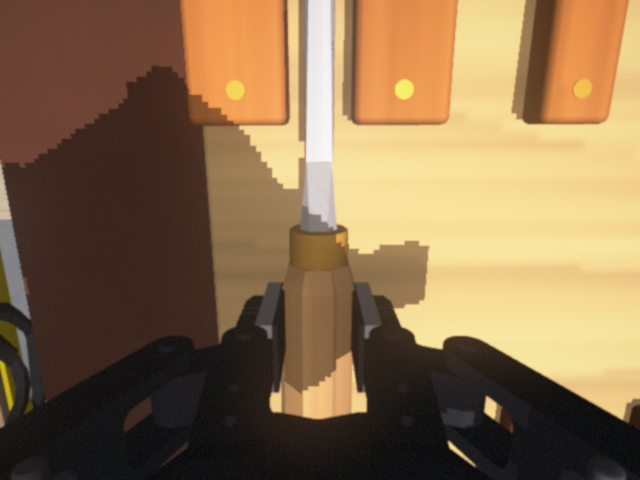

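The blade (cols 305–335) is centred in its slot (288–350). Now lowering the last few mm.

Request:
{"method": "step_arm", "body": {"targets": [[[0,0,2,0,0,0,0.0],[0,0,4,0,0,0,0.0],[0,0,5.5,0,0,0,0.0],[0,0,6.5,0,0,0,0.0],[0,0,6.5,0,0,0,0.0]]]}}

```text
time: 8.55
eef_pos: [484.2, 292.3, 15.6]
tcp_rot: [-3.142, -0.017, -0.0]
force: [-0.8, 0.0, -1.7]
width: 23.1
grasp_force: 59.9
```

Request:
{"method": "step_arm", "body": {"targets": [[[0,0,0.5,0,0,0,0.0],[0,0,1,0,0,0,0.0],[0,0,1,0,0,0,0.0],[0,0,1,0,0,0,0.0],[0,0,1,0,0,0,0.0]]]}}

```text
time: 9.05
eef_pos: [484.2, 292.4, 15.4]
tcp_rot: [-3.141, -0.017, -0.001]
force: [-2.4, -0.8, 8.9]
width: 23.2
grasp_force: 61.2
```

Request:
{"method": "step_arm", "body": {"targets": [[[0,0,0.5,0,0,0,0.3],[0,0,0.5,0,0,0,0.5],[0,0,0,0,0,0,0.5],[0,0,-10,0,0,0,0.5],[0,0,-50,0,0,0,0.5]]]}}

```text
time: 9.55
eef_pos: [482.6, 291.3, 62.6]
tcp_rot: [3.138, 0.017, -0.008]
force: [0.6, 0.6, 0.5]
width: 42.7
grasp_force: 0.0
```

Run:
```python
from rig import *
from h import *
i=camera_info('wrist');im=camera('wrist');cv2.imwrite('pics/w6.png',im)
print([(r['p'],r['point'],unproj(i,r['point'][1],r['point'][0],9).round(1)) for r in pinpoint('wrist','chisel_10')])
s=observe();print(s['time'],s['eef_pos'],s['force'],todown(s,494.5,-304,80,.125))
```

```text
[(0.96, [48.8, 317.2], array([580.7, 293.2,   9. ]))]
9.65 [485.90918636 293.13571552  68.45097605] [ 0.19587533  0.07928574 -0.47984527] (array([  2.5, 597.2, -13.3]), array([-0.0026, -0.0045, -0.1146]))
```

View pics/w6.png

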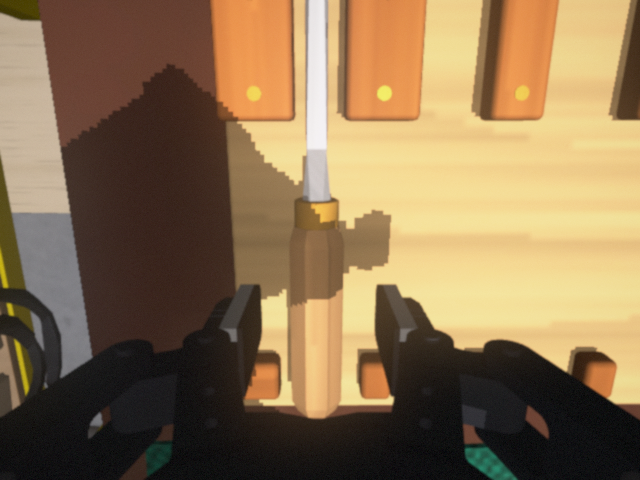

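The 10 mm chisel lies in its slot with the handle between the fingers (col 317). Next is the 18.

Request:
{"method": "step_arm", "body": {"targets": [[[0,40,-20,0,0,0,0.5],[0,88,-25,0,0,-0.02,0.5],[1,136,-25,0,0,-0.04,0.5],[1,184,-25,0,0,-0.06,0.5],[1,232,-25,0,0,-0.08,0.5]]]}}

```text
time: 10.15
eef_pos: [487.7, 58.7, 89.9]
tcp_rot: [-3.138, -0.145, -0.001]
force: [1.7, -0.2, 0.2]
width: 42.3
grasp_force: 0.0
```

Request:
{"method": "step_arm", "body": {"targets": [[[-3,48,0,0,0,-0.01,0.5],[-6,96,0,0,0,-0.02,0.5],[-10,144,0,0,0,-0.035,0.5],[-13,192,0,0,0,-0.035,0.5],[-16,240,0,0,0,-0.035,0.5]]]}}

```text
time: 10.65
eef_pos: [493.3, -182.3, 89.8]
tcp_rot: [3.135, 0.197, 0.001]
force: [0.5, 0.5, 1.1]
width: 42.6
grasp_force: 0.0
```

Run:
```python
from rig import *
from h import *
s=observe();print(s['time'],s['eef_pos'],todown(s,494.5,-304,80,.125))
```

```text
10.65 [ 493.30399548 -182.27369417   89.84703074] (array([-14.1, 120.9,   9.9]), array([ 0.0002, -0.0004,  0.0007]))
```

Request:
{"method": "step_arm", "body": {"targets": [[[-6,48,0,0,0,0,0.5],[-11,90,5,0,0,0,0.5],[-14,118,10,0,0,0,0.5],[-14,118,10,0,0,0,0.5],[-14,118,10,0,0,0,0.5]]]}}

```text
time: 11.15
eef_pos: [494.0, -299.2, 79.5]
tcp_rot: [-3.135, -0.195, 0.001]
force: [-0.2, 0.8, 0.0]
width: 42.4
grasp_force: 0.0
```

Run:
```python
from rig import *
from h import *
i=camera_info('wrist');im=camera('wrist');cv2.imwrite('pics/w7.png',im)
print([(r['p'],r['point'],unproj(i,r['point'][1],r['point'][0],6).round(1)) for r in pinpoint('wrist','chisel_10')])
for r in regions_of('wrist','chisel_18'):print(r['p'],np.round(r['box']),fit(i,r['mask'])[:2])
s=observe();print(s['time'],s['eef_pos'],s['force'],todown(s,494.5,-304,11.5,.125))
```

```text
[(0.95, [60.0, 328.5], array([ 590.6, -291.7,    6. ])), (0.91, [56.7, 61.7], array([ 575.7, -161.1,    6. ]))]
0.87 [ 60. 192.  91. 378.] (array([ 567.56965232, -164.49047269]), np.float64(0.03393965452992795))
0.76 [330. 198.  50. 394.] (array([ 578.97844285, -293.28209288]), np.float64(0.126895984618551))
0.66 [  6. 348.  11.  77.] (array([ 480.52763403, -116.19975346]), np.float64(0.17787323893725404))
11.3 [ 494.72883243 -297.36271323   79.78169222] [-0.41425548  0.45317384 -0.02259803] (array([-1.1,  6.6, 68.3]), array([-0.0006, -0.0001,  0.0029]))
```

View pics/w7.png

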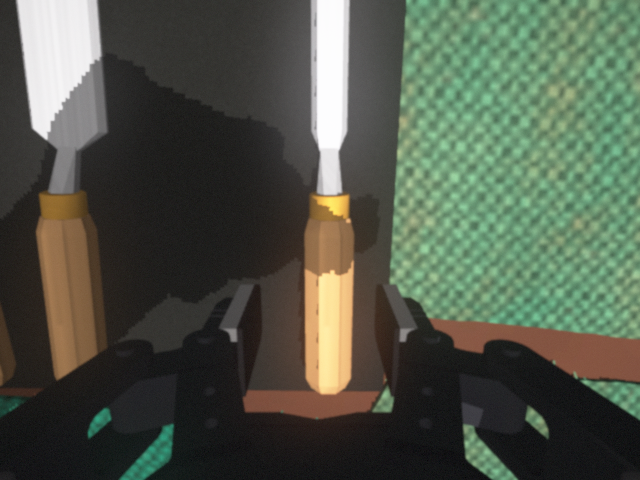

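The 18 (handle col 328) is a few mm to the right of the gripper's centre, so I'll correct by +6 in tool y and grip.

Request:
{"method": "step_arm", "body": {"targets": [[[-1,6,20,0,0,0,0.5],[-1,6,48,0,0,0,0.5],[-1,6,63,0,0,0,0.5],[-1,6,68,0,0,0,0.5],[-1,6,68,0,0,0,0.2]]]}}

```text
time: 11.8
eef_pos: [494.2, -304.1, 11.2]
tcp_rot: [-3.134, -0.199, 0.002]
force: [0.5, 0.6, 0.0]
width: 29.4
grasp_force: 0.0
```

Request:
{"method": "step_arm", "body": {"targets": [[[0,0,0,0,0,0,0.0],[0,0,0,0,0,0,0.0],[0,0,0,0,0,0,0.0],[0,0,0,0,0,0,0.0],[0,0,-8,0,0,0,0.0]]]}}

```text
time: 12.3
eef_pos: [493.7, -304.8, 19.3]
tcp_rot: [-3.135, -0.197, 0.002]
force: [-0.7, -0.9, -2.5]
width: 23.4
grasp_force: 59.7
```

Request:
{"method": "step_arm", "body": {"targets": [[[0,0,-40,0,0,0,0.0],[3,-26,-70,0,0,0,0.0],[8,-68,-75,0,0,0.02,0.0],[13,-114,-75,0,0,0.05,0.0],[17,-160,-75,0,0,0.08,0.0]]]}}

```text
time: 12.8
eef_pos: [491.2, -143.1, 95.7]
tcp_rot: [3.141, 0.068, 0.003]
force: [1.4, 1.2, -3.0]
width: 23.1
grasp_force: 59.8
```

Request:
{"method": "step_arm", "body": {"targets": [[[0,-47,0,0,0,0.02,0.0],[1,-94,0,0,0,0.03,0.0],[2,-141,0,0,0,0.03,0.0],[3,-188,0,0,0,0.03,0.0],[4,-235,0,0,0,0.03,0.0]]]}}

```text
time: 13.3
eef_pos: [484.0, 92.7, 95.2]
tcp_rot: [-3.141, -0.025, -0.001]
force: [1.2, 0.7, -3.1]
width: 23.1
grasp_force: 59.8
```

Run:
```python
from rig import *
from h import *
s=observe();print(s['time'],s['eef_pos'],s['width'],todown(s,484.5,233.3,65,.012))
```

```text
13.3 [484.03446348  92.70734209  95.18237731] 23.051729920551722 (array([   2.7, -140.6,   30.2]), array([-0.0003, -0.0006,  0.0037]))
```

Request:
{"method": "step_arm", "body": {"targets": [[[1,-47,0,0,0,0.004,0.0],[2,-92,5,0,0,0.004,0.0],[2,-130,15,0,0,0.004,0.0],[2,-141,25,0,0,0.004,0.0],[2,-141,30,0,0,0.004,0.0]]]}}

```text
time: 13.8
eef_pos: [483.4, 234.0, 64.1]
tcp_rot: [-3.141, -0.025, 0.001]
force: [0.2, -1.4, -1.5]
width: 23.4
grasp_force: 59.8
```

Request:
{"method": "step_arm", "body": {"targets": [[[0,0,0,0,0,0,0.0],[0,0,5,0,0,0,0.0],[0,0,15,0,0,0,0.0],[0,0,25,0,0,0,0.0],[0,0,25,0,0,0,0.0]]]}}

```text
time: 14.3
eef_pos: [483.5, 230.8, 38.1]
tcp_rot: [3.14, 0.017, -0.003]
force: [-0.2, 0.1, -1.2]
width: 23.2
grasp_force: 59.8
```

Run:
```python
from rig import *
from h import *
i=camera_info('wrist');im=camera('wrist');cv2.imwrite('pics/w8.png',im)
s=observe();print(s['time'],s['eef_pos'],s['force'],todown(s,484.5,233.3,15,.012))
```

```text
14.35 [483.62210079 231.0036178   38.64353244] [-0.07108806 -0.8617004  -2.38789763] (array([ 0.9, -2.3, 23.6]), array([ 0.0009,  0.0016, -0.001 ]))
```

View pics/w8.png

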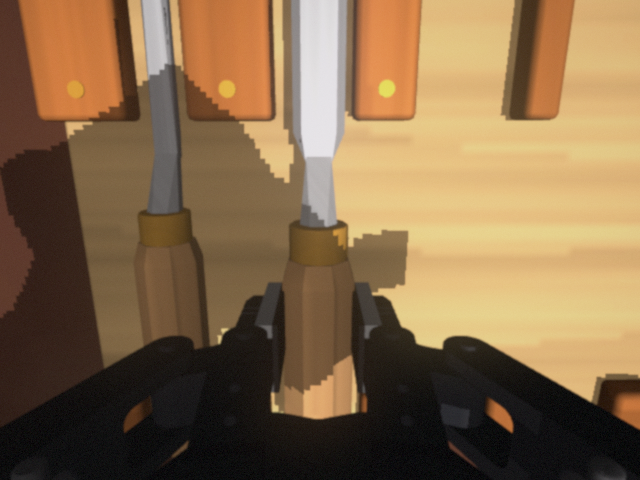

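The blade (cols 293–348) is slightly right in the slot (275–357). I'll shift -2.3 and lower.

Request:
{"method": "step_arm", "body": {"targets": [[[1,-2,2,0,0,0,0.0],[1,-2.3,10,0,0,0,0.0],[1,-2.3,17,0,0,0,0.0],[1,-2.3,21,0,0,0,0.0],[1,-2.3,22.5,0,0,0,0.0]]]}}

```text
time: 14.85
eef_pos: [484.6, 233.9, 16.3]
tcp_rot: [3.141, 0.019, -0.001]
force: [-0.0, -0.3, -2.0]
width: 23.5
grasp_force: 59.8
```

Request:
{"method": "step_arm", "body": {"targets": [[[0,0,0.5,0,0,0,0.0],[0,0,1,0,0,0,0.0],[0,0,1.5,0,0,0,0.0],[0,0,1.5,0,0,0,0.0],[0,0,1.5,0,0,0,0.0]]]}}

```text
time: 15.35
eef_pos: [485.0, 234.1, 15.7]
tcp_rot: [-3.141, -0.018, -0.0]
force: [1.0, -0.5, -2.4]
width: 23.5
grasp_force: 59.8
```

Not yet in contact; a touch lower.

Request:
{"method": "step_arm", "body": {"targets": [[[0,0,0.5,0,0,0,0.0],[0,0,1,0,0,0,0.0],[0,0,1.5,0,0,0,0.0],[0,0,1.5,0,0,0,0.0],[0,0,1.5,0,0,0,0.0]]]}}

```text
time: 15.85
eef_pos: [485.1, 234.1, 14.8]
tcp_rot: [-3.141, -0.018, -0.001]
force: [-1.1, -0.4, 10.3]
width: 23.7
grasp_force: 61.3
```

Request:
{"method": "step_arm", "body": {"targets": [[[0,0,0,0,0,0,0.3],[0,0,0,0,0,0,0.5],[0,0,0,0,0,0,0.5],[0,0,-10,0,0,0,0.5],[0,0,-50,0,0,0,0.5]]]}}

```text
time: 16.35
eef_pos: [483.4, 233.3, 62.2]
tcp_rot: [3.139, 0.019, -0.008]
force: [0.5, -0.5, 0.1]
width: 42.8
grasp_force: 0.0
```

Request:
{"method": "step_arm", "body": {"targets": [[[0,30,-25,0,0,0,0.5],[-2,76,-25,0,0,-0.03,0.5],[-4,122,-25,0,0,-0.06,0.5],[-6,168,-25,0,0,-0.1,0.5],[-8,214,-25,0,0,-0.138,0.5]]]}}

```text
time: 16.85
eef_pos: [479.4, 18.4, 89.8]
tcp_rot: [3.132, 0.238, 0.001]
force: [0.6, -0.3, 0.3]
width: 42.7
grasp_force: 0.0
```

Run:
```python
from rig import *
from h import *
s=observe();print(s['time'],s['eef_pos'],todown(s,472,-108.5,80,.15))
```

```text
16.85 [479.37354408  18.37145074  89.77582367] (array([-26.5, 124.3,   9.8]), array([ 0.0003, -0.0008,  0.0019]))
```

Request:
{"method": "step_arm", "body": {"targets": [[[-10,46,0,0,0,0,0.5],[-20,92,5,0,0,0,0.5],[-26,124,10,0,0,0,0.5],[-26,124,10,0,0,0,0.5],[-26,124,10,0,0,0,0.5]]]}}

```text
time: 17.35
eef_pos: [472.2, -107.2, 79.4]
tcp_rot: [3.133, 0.231, 0.0]
force: [0.0, 0.2, 0.1]
width: 42.4
grasp_force: 0.0
```

Run:
```python
from rig import *
from h import *
i=camera_info('wrist');im=camera('wrist');cv2.imwrite('pics/w9.png',im)
print([(r['p'],r['point'],unproj(i,r['point'][1],r['point'][0],6).round(1)) for r in pinpoint('wrist','chisel_10')])
for r in regions_of('wrist','chisel_18'):print(r['p'],np.round(r['box']),fit(i,r['mask'])[:2])
s=observe();print(s['time'],s['eef_pos'],s['force'],todown(s,472,-108.5,11.5,.15))
```

```text
[(0.94, [61.5, 322.1], array([567.5, -94.5,   6. ])), (0.81, [64.4, 458.7], array([ 576.2, -161.6,    6. ]))]
0.86 [319. 198.  57. 396.] (array([556.16394568, -95.50478717]), np.float64(0.16096190408281194))
0.55 [458. 170. 108. 336.] (array([ 585.25203004, -159.97437352]), np.float64(0.0975837985964969))
17.5 [ 472.60539329 -105.12527272   79.37910639] [-0.18843003  0.14715372  0.57564326] (array([-1.1,  3.3, 67.9]), array([-0.0003, -0.0004,  0.0019]))
```

View pics/w9.png

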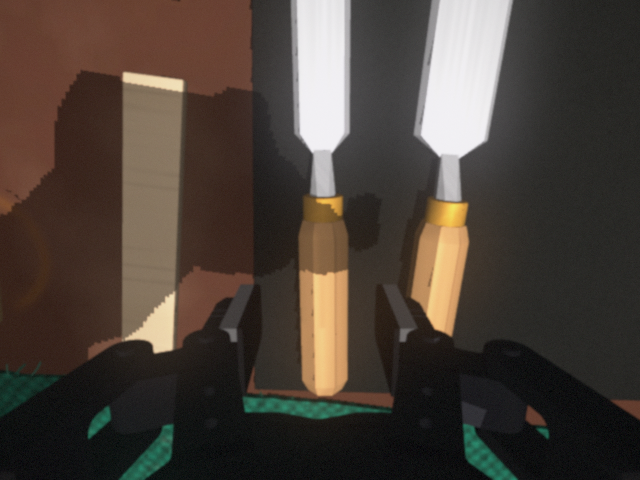

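The 28 (handle col 323) is nearly centred, and the 38's handle is about 46 mm from its axis, so the fingers clear. Descending with a slightly smaller opening.

Request:
{"method": "step_arm", "body": {"targets": [[[-1,3,20,0,0,0,0.45],[-1,3,48,0,0,0,0.45],[-1,3,63,0,0,0,0.45],[-1,3,68,0,0,0,0.45],[-1,3,68,0,0,0,0.2]]]}}

```text
time: 18.0
eef_pos: [471.7, -108.5, 10.7]
tcp_rot: [-3.132, -0.238, 0.002]
force: [0.3, -1.5, -1.0]
width: 25.4
grasp_force: 1.2
```

Request:
{"method": "step_arm", "body": {"targets": [[[0,0,0,0,0,0,0.0],[0,0,0,0,0,0,0.0],[0,0,0,0,0,0,0.0],[0,0,0,0,0,0,0.0],[0,0,-8,0,0,0,0.0]]]}}

```text
time: 18.5
eef_pos: [471.4, -109.6, 18.9]
tcp_rot: [-3.133, -0.235, 0.002]
force: [-0.8, 0.2, -1.2]
width: 23.7
grasp_force: 59.2
```

Request:
{"method": "step_arm", "body": {"targets": [[[0,0,-40,0,0,0,0.0],[5,-26,-70,0,0,0,0.0],[14,-68,-75,0,0,0.03,0.0],[23,-114,-75,0,0,0.08,0.0],[32,-160,-75,0,0,0.138,0.0]]]}}

```text
time: 19.0
eef_pos: [479.7, 54.6, 95.2]
tcp_rot: [-3.141, -0.013, -0.002]
force: [0.8, 0.1, -0.8]
width: 23.1
grasp_force: 59.6
```

Run:
```python
from rig import *
from h import *
s=observe();print(s['time'],s['eef_pos'],s['width'],todown(s,485.5,175.3,65,.012))
```

```text
19.0 [479.67410685  54.61416947  95.23172876] 23.05903619213503 (array([   6.8, -120.6,   30.3]), array([-0.0005, -0.0016, -0.0039]))
```

Request:
{"method": "step_arm", "body": {"targets": [[[3,-46,0,0,0,-0.004,0.0],[5,-90,0,0,0,-0.004,0.0],[7,-121,10,0,0,-0.004,0.0],[7,-121,25,0,0,-0.004,0.0],[7,-121,30,0,0,-0.004,0.0]]]}}

```text
time: 19.5
eef_pos: [484.3, 175.5, 63.6]
tcp_rot: [3.141, 0.028, -0.002]
force: [-0.4, -0.5, -1.9]
width: 23.2
grasp_force: 59.6
```

Request:
{"method": "step_arm", "body": {"targets": [[[0,0,0,0,0,0,0.0],[0,0,5,0,0,0,0.0],[0,0,15,0,0,0,0.0],[0,0,25,0,0,0,0.0],[0,0,25,0,0,0,0.0]]]}}

```text
time: 20.0
eef_pos: [484.5, 173.9, 37.7]
tcp_rot: [3.141, 0.024, -0.003]
force: [-0.5, 0.6, -1.8]
width: 23.4
grasp_force: 59.6
```

Run:
```python
from rig import *
from h import *
i=camera_info('wrist');im=camera('wrist');cv2.imwrite('pics/w10.png',im)
s=observe();print(s['time'],s['eef_pos'],s['force'],todown(s,485.5,175.3,15,.012))
```

```text
20.05 [484.65166695 173.95298061  38.237487  ] [-0.40566098  0.92656228 -1.3522281 ] (array([ 0.9, -1.3, 23.2]), array([0.0007, 0.0016, 0.0032]))
```

View pics/w10.png

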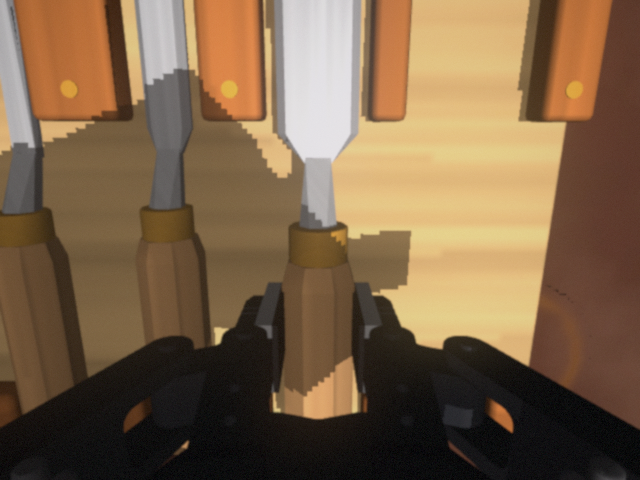

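The 28 blade (cols 274–362) is centred in its slot (265–371). Lowering.

Request:
{"method": "step_arm", "body": {"targets": [[[1,0,2,0,0,0,0.0],[1,-0.5,10,0,0,0,0.0],[1,-0.5,17,0,0,0,0.0],[1,-0.5,21,0,0,0,0.0],[1,-0.5,23,0,0,0,0.0]]]}}

```text
time: 20.55
eef_pos: [485.8, 174.9, 15.4]
tcp_rot: [3.141, 0.025, -0.001]
force: [0.3, 0.0, -2.6]
width: 23.2
grasp_force: 59.6
```

Request:
{"method": "step_arm", "body": {"targets": [[[0,0,0.5,0,0,0,0.0],[0,0,1,0,0,0,0.0],[0,0,1.5,0,0,0,0.0],[0,0,1.5,0,0,0,0.0],[0,0,1.5,0,0,0,0.0]]]}}

```text
time: 21.05
eef_pos: [486.1, 175.0, 14.7]
tcp_rot: [-3.141, -0.025, -0.0]
force: [-0.8, 0.0, -1.8]
width: 23.4
grasp_force: 59.6
```

Request:
{"method": "step_arm", "body": {"targets": [[[0,0,0.5,0,0,0,0.0],[0,0,1,0,0,0,0.0],[0,0,1.2,0,0,0,0.0],[0,0,1.2,0,0,0,0.0],[0,0,1.2,0,0,0,0.0]]]}}

```text
time: 21.55
eef_pos: [486.2, 175.0, 13.9]
tcp_rot: [-3.141, -0.025, -0.001]
force: [-1.2, -0.7, 8.2]
width: 23.6
grasp_force: 60.8
```

Request:
{"method": "step_arm", "body": {"targets": [[[0,0,0,0,0,0,0.3],[0,0,0,0,0,0,0.45],[0,0,0,0,0,0,0.45],[0,0,-10,0,0,0,0.45],[0,0,-50,0,0,0,0.45]]]}}

```text
time: 22.05
eef_pos: [484.5, 174.4, 61.6]
tcp_rot: [3.139, 0.025, -0.008]
force: [0.0, 0.5, 0.4]
width: 38.2
grasp_force: 0.0
```

Request:
{"method": "step_arm", "body": {"targets": [[[0,30,-25,0,0,0,0.5],[-1,76,-25,0,0,-0.02,0.5],[-2,122,-25,0,0,-0.04,0.5],[-3,168,-25,0,0,-0.05,0.5],[-4,214,-25,0,0,-0.05,0.5]]]}}

```text
time: 22.55
eef_pos: [485.3, -40.8, 89.1]
tcp_rot: [3.14, 0.105, 0.001]
force: [0.6, 0.2, -0.1]
width: 42.8
grasp_force: 0.0
```

Run:
```python
from rig import *
from h import *
s=observe();print(s['time'],s['eef_pos'],todown(s,479,-167.7,80,.065))
```

```text
22.55 [485.338656   -40.80254433  89.10931367] (array([-14.8, 126.2,   9.1]), array([ 0.0002, -0.0007,  0.0015]))
```

Request:
{"method": "step_arm", "body": {"targets": [[[-6,46,0,0,0,0,0.5],[-11,92,5,0,0,0,0.5],[-15,126,9,0,0,0,0.5],[-15,126,9,0,0,0,0.5],[-15,126,9,0,0,0,0.5]]]}}

```text
time: 23.05
eef_pos: [478.5, -166.5, 79.7]
tcp_rot: [3.14, 0.1, 0.0]
force: [0.4, -0.1, -0.1]
width: 42.5
grasp_force: 0.0
```

Run:
```python
from rig import *
from h import *
i=camera_info('wrist');im=camera('wrist');cv2.imwrite('pics/w11.png',im)
print([(r['p'],r['point'],unproj(i,r['point'][1],r['point'][0],6).round(1)) for r in pinpoint('wrist','chisel_10')])
for r in regions_of('wrist','chisel_18'):print(r['p'],np.round(r['box']),fit(i,r['mask'])[:2])
s=observe();print(s['time'],s['eef_pos'],s['force'],todown(s,479,-167.7,11,.065))
```

```text
[(0.97, [57.9, 323.4], array([ 576.2, -162.4,    6. ]))]
0.88 [322. 199.  82. 396.] (array([ 563.43173753, -163.03851173]), np.float64(0.07067725073384944))
23.2 [ 479.07963281 -164.33490068   79.7051378 ] [ 0.29520928  0.12387501 -0.45392111] (array([-0.3,  3.4, 68.7]), array([-0.0004, -0.0003,  0.0029]))
```

The same measurement pattern holds (handle col about 323), so I'll grip.

Request:
{"method": "step_arm", "body": {"targets": [[[0,4,20,0,0,0,0.5],[0,4,48,0,0,0,0.5],[0,4,63,0,0,0,0.5],[0,4,68,0,0,0,0.5],[0,4,68,0,0,0,0.2]]]}}

```text
time: 23.7
eef_pos: [479.0, -168.5, 11.0]
tcp_rot: [-3.139, -0.107, 0.002]
force: [-0.2, -1.2, 0.2]
width: 29.4
grasp_force: 0.0
```

Request:
{"method": "step_arm", "body": {"targets": [[[0,0,0,0,0,0,0.0],[0,0,0,0,0,0,0.0],[0,0,0,0,0,0,0.0],[0,0,0,0,0,0,0.0],[0,0,-8,0,0,0,0.0]]]}}

```text
time: 24.2
eef_pos: [478.7, -169.7, 19.2]
tcp_rot: [-3.14, -0.103, 0.002]
force: [-0.0, 0.8, -1.9]
width: 23.5
grasp_force: 59.1
```

Request:
{"method": "step_arm", "body": {"targets": [[[0,0,-40,0,0,0,0.0],[3,-26,-70,0,0,0,0.0],[7,-68,-75,0,0,0.02,0.0],[11,-114,-75,0,0,0.04,0.0],[15,-160,-75,0,0,0.054,0.0]]]}}

```text
time: 24.7
eef_pos: [483.6, -8.0, 95.5]
tcp_rot: [-3.141, -0.015, -0.003]
force: [1.8, 0.2, -2.8]
width: 23.2
grasp_force: 59.8
```

Run:
```python
from rig import *
from h import *
s=observe();print(s['time'],s['eef_pos'],s['width'],todown(s,486,117.3,65,.012))
```

```text
24.7 [483.62657108  -7.99141366  95.48720766] 23.231629987521604 (array([   3.5, -125.3,   30.5]), array([-0.0002, -0.0017, -0.0026]))
```

Request:
{"method": "step_arm", "body": {"targets": [[[1,-46,0,0,0,-0.003,0.0],[2,-92,0,0,0,-0.003,0.0],[3,-126,10,0,0,-0.003,0.0],[3,-126,25,0,0,-0.003,0.0],[3,-126,30,0,0,-0.003,0.0]]]}}

```text
time: 25.2
eef_pos: [484.3, 118.1, 63.9]
tcp_rot: [3.141, 0.028, -0.002]
force: [-0.1, -0.5, -1.9]
width: 23.4
grasp_force: 59.8
```

Request:
{"method": "step_arm", "body": {"targets": [[[0,0,0,0,0,0,0.0],[0,0,5,0,0,0,0.0],[0,0,15,0,0,0,0.0],[0,0,25,0,0,0,0.0],[0,0,25,0,0,0,0.0]]]}}

```text
time: 25.7
eef_pos: [484.4, 116.3, 38.0]
tcp_rot: [3.141, 0.022, -0.003]
force: [-0.5, -0.8, -2.0]
width: 23.0
grasp_force: 59.8
```

Run:
```python
from rig import *
from h import *
i=camera_info('wrist');im=camera('wrist');cv2.imwrite('pics/w12.png',im)
s=observe();print(s['time'],s['eef_pos'],s['force'],todown(s,486,117.3,15,.012))
```

```text
25.75 [484.48325796 116.43814513  38.48436528] [-0.77990456  0.82210191 -2.51478318] (array([ 1.6, -0.9, 23.5]), array([0.0006, 0.0018, 0.0023]))
```

View pics/w12.png

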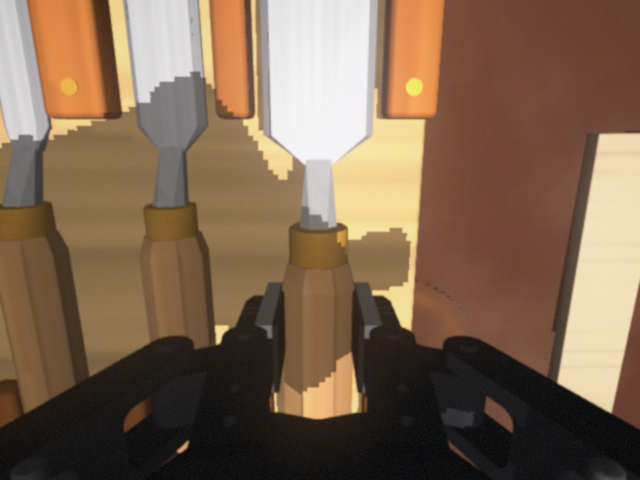

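The 38 blade (cols 257–378) is centred in its slot (253–384). Lowering.

Request:
{"method": "step_arm", "body": {"targets": [[[1,0,2,0,0,0,0.0],[1,0,10,0,0,0,0.0],[1,0,17,0,0,0,0.0],[1,0,21,0,0,0,0.0],[1,0,23,0,0,0,0.0]]]}}

```text
time: 26.25
eef_pos: [485.7, 116.9, 15.7]
tcp_rot: [3.141, 0.023, -0.001]
force: [0.2, -0.5, -2.4]
width: 23.1
grasp_force: 59.8
```

Request:
{"method": "step_arm", "body": {"targets": [[[0,0,0.5,0,0,0,0.0],[0,0,1,0,0,0,0.0],[0,0,1.5,0,0,0,0.0],[0,0,1.5,0,0,0,0.0],[0,0,1.5,0,0,0,0.0]]]}}

```text
time: 26.75
eef_pos: [486.0, 116.9, 15.0]
tcp_rot: [-3.141, -0.023, -0.0]
force: [-1.0, -0.4, -2.2]
width: 23.5
grasp_force: 59.8
```

Request:
{"method": "step_arm", "body": {"targets": [[[0,0,0.5,0,0,0,0.0],[0,0,1,0,0,0,0.0],[0,0,1.2,0,0,0,0.0],[0,0,1.2,0,0,0,0.0],[0,0,1.2,0,0,0,0.0]]]}}

```text
time: 27.25
eef_pos: [486.1, 116.9, 14.6]
tcp_rot: [-3.141, -0.023, -0.001]
force: [-2.0, 0.3, 13.9]
width: 23.4
grasp_force: 61.8
```

Request:
{"method": "step_arm", "body": {"targets": [[[0,0,0,0,0,0,0.3],[0,0,0,0,0,0,0.45],[0,0,0,0,0,0,0.45],[0,0,-10,0,0,0,0.45],[0,0,-50,0,0,0,0.45]]]}}

```text
time: 27.75
eef_pos: [484.4, 116.6, 61.9]
tcp_rot: [3.14, 0.024, -0.009]
force: [0.5, 0.4, 0.5]
width: 38.1
grasp_force: 0.0
```

Request:
{"method": "step_arm", "body": {"targets": [[[10,-20,-50,0,0,0,0.45],[30,-40,-95,0,0,0,0.45],[50,-55,-140,0,0,0,0.45],[70,-60,-185,0,0,0,0.45],[90,-60,-230,0,0,0,0.45]]]}}

```text
time: 28.25
eef_pos: [571.7, 179.2, 289.6]
tcp_rot: [-3.141, -0.026, -0.001]
force: [1.8, 0.4, -0.9]
width: 38.6
grasp_force: 0.0
```

Request:
{"method": "step_arm", "body": {"targets": [[[0,0,-30,0,0,0,0.45],[0,0,-40,0,0,0,0.45],[0,0,-40,0,0,0,0.45],[0,0,-40,0,0,0,0.45],[0,0,-40,0,0,0,0.45]]]}}

```text
time: 28.75
eef_pos: [570.9, 177.8, 324.9]
tcp_rot: [3.14, 0.023, -0.004]
force: [0.5, -0.3, -0.3]
width: 38.3
grasp_force: 0.0
```

Run:
```python
from rig import *
from h import *
i=camera_info('wrist');im=camera('wrist');cv2.imwrite('pics/w13.png',im)
print([(r['p'],unproj(i,r['point'][1],r['point'][0],9).round(1)) for r in pinpoint('wrist','chisel_10')])
print(observe()['time'],observe()['eef_pos'])
```

```text
[(0.83, array([582.4, 178.3,   9. ])), (0.83, array([584.5, 120.6,   9. ])), (0.81, array([579.9, 235.1,   9. ]))]
28.85 [571.30307025 177.83683721 325.09409186]
```

View pics/w13.png

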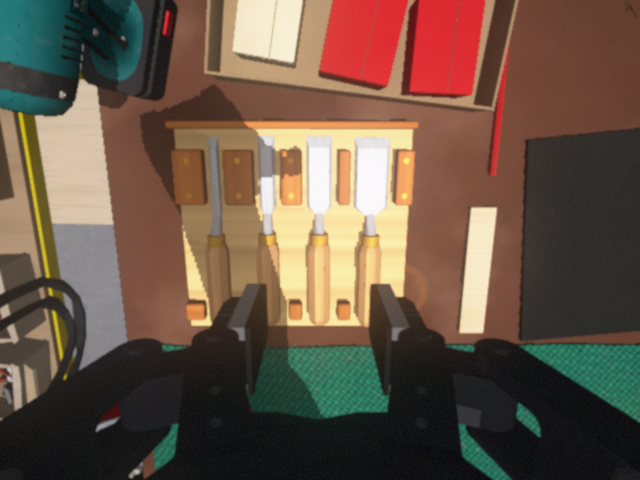

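All four lie in their slots in order (cols 214, 267, 319, 371), with the edges towards the guard wall and the handles between the fingers. The mat is empty, so I'll hand in.

```bash
python3 -c "
from rig import *
print(sign_off())"
```

```text
the job is handed in; nothing more can be done
None
```

All four chisels are lying in their own slots in the rack, in order of width with edges to the guard wall and handles between the fingers; the job was handed in at about 29 s of the 93 s allowed.

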